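# Brush out the fume port and snap its dust cap home

### The arm

A 6-joint arm with a two-finger parallel gripper is mounted at the origin on the work surface. World frame = base frame: x ahead of the robot, y to its left, z up, the work surface at z = 0. Lengths are in mm, angles in rad, forces in N, time in s.
With the tool pointing down it reaches from about 325 to 775 mm from the base axis. Payload 5.5 kg.
Tool frame: the origin (TCP) lies midway between the tips of the shut fingers; the grasp point (between the pads) lies 19 mm behind it; z points along the fingers, y is the direction in which the jaws open and shut (so a half turn about z gives the same grasp; the last joint's range is limited). The gripper opens to 88 mm and grips with 3 to 60 N. Pads are 20 mm wide; open, the fingers measure 115 mm over their backs; the gripper's body (75 mm by 178 mm) begins 61 mm behind the grasp point.
Start: joints at [-1.267, 0.091, 1.231, -0, 1.82, -0.057], TCP at [211.814, -561.383, 222.631] pointing down, gripper open.
Joint ranges: [-2.87, 2.87], [-0.86, 2.18], [0.17, 2.46], [-1.51, 4.65], [0.06, 2.69], [-2.65, 2.65]. Speed limits (rad/s): [2.57, 2.57, 3.01, 3.14, 3.14, 3.14].

### API

Orientations are given as a rotation vector (axis times angle).
In Python, from workcell import env gives the robot as it stands.
- The arm moves only by the tool step_arm, never from a script. Its argument "targets" is a list of rows, each an object of numbers: "x", "y", "z": the shift along the tool's x, y, z in cm; "ax", "ay", "az": the turn, a rotation vector about the tool's x, y, z in degrees; "grip": the opening, from 0 (shut) to 1 (fully open). A call has 1 to 12 rows; each row is the pose to reach, as a shift and turn from the pose measured when the call began, along the tool's axes at that moment; what a row does not reach only later rows make up. A row lasts 1/12 s, in which the tool goes at most 41.7 mm and 7.16 degrees, less where a joint would pass 70% of its speed; a pose out of reach is approached as far as the arm can. A call with a gripper value outside its range is refused whole. The fingers move at their own pace and stop on an object; the grip force is fixed at half the most. Time passes only in rows, so rows that repeat a pose let the fingers close. It gives the time, the measured TCP pose, the force and the opening at its end, in the units of the state.
- env.get_obs(): the state, without advancing time (a new reading comes with each control period).
- env.capture(name): name is "side" or "top"; returns a dict with "pixels" (480x640x3 uint8, blue, green, red), "fx", "fy", "cx", "cy" (pixels), "T" (4x4, takes a point from camera to world coordinates). Camera axes: x right, y down, z forward; pixel columns grow to the right and rows downward; lengths in mm; the calibration is good to about 2 mm. A picture is of the moment at which its call begins. There is no depth.
- env.job_done(): hands the job in, once; it reports no verdict.
The state is a dict: "time": time; "joint_pos": joint angles; "qvel": joint speeds; "joint_torque": joint torques, N m; "tcp_pos": TCP position; "ee_rot": TCP orientation; "force": force on the tool from outside, world axes, zero at the start; "wrist_torque": the same for the moment, N m; "finger_gap": finger opening in mm.
Only numpy, scipy, OpenCV 4.12 (cv2) and the standard library are available. Lean on these libraries where they do the work, as an engineer would, in place of code of your own. Each camera call takes 0.05 s, during which the arm holds its last target.

### The job

The hose is off the laser station's fume port, the short upright pipe on the work plate: take the long brush from its stand, scrub the pipe's bore with it (down to the bottom, up at least half-way, and down to the bottom again), and stand the brush back in its stand. Then take the wide grey cap, set it on the pipe and press it straight down until it clicks over the sprung balls and is fully home, and keep pressing with about 10 N: finish while your gripper is still holding the cap pressed down. Leave the other things alone.

Things in the scene. Friction and masses are not known exactly. Their poses are not given: they have to be found in the camera images.
- port_mouth (a point): centre of the open top of the fume port, an upright aluminium pipe fixed to the plate on an 88 mm round flange 10 mm thick; pipe 34 mm outside, its top 8 mm tapered to 31 mm; bore at least 25 mm wide, 75 mm deep from this point, flat bottom; this point is 85 mm above the plate. Four sprung steel balls round it reach 42 mm across; z up
- stand_mouth (a point): centre of the open top of the brush stand, a dark steel tube fixed to the plate, 65 mm high, 44 mm outside, foot 72 mm across, hole 27 mm wide and 57 mm deep with a flat bottom; z up
- brush_grip (a point): middle of the handle of the long brush, upright in its stand: round wooden handle 16 mm thick and 70 mm long, 7 mm shaft below it, then a dark cylindrical bristle head 19 mm thick and 50 mm long at the lower end; 165 mm long in all, 70 g; this point is 130 mm above the lower end of the head and 35 mm below the top; z along the brush, up
- brush_tip (a point): centre of the flat lower end of the same brush's bristle head; z along the brush, up to the handle
- cap_mid (a point): middle of the wide dust cap, half-way up: grey plastic, round, grooved sides, 53 mm across, 34 mm high, about 60 g; closed top up, open underside down on the plate, 17 mm below this point. Inside: a 4 mm high lip at the bottom leaves a 38 mm opening; above it a 45 mm wide cavity reaches 28 mm up from the underside; z up
- port_balls (a point): point on the pipe's axis at the level of its four sprung balls, 19 mm below its top. The cap, set on the pipe, first rests on the balls with its middle 2 mm above the pipe's top; a push of about 10 N takes its lip over the balls, the force falls, and it is home against the pipe's top with its middle 11 mm below the pipe's top
- small_cap: small solid grey plastic plug, round, 34 mm across, 22 mm high; origin at the centre of its underside; not the cap wanted, leave it alone
- tumbler: steel tumbler, open, 68 mm across, 85 mm high; origin at the centre of its underside; bystander
- blanks: stack of aluminium card blanks, 54 x 86 x 16 mm; origin at the centre of its underside; bystander
- screwdriver: screwdriver with black handle lying on the plate, about 200 mm long; bystander
- tape_roll: roll of paper tape lying flat, 64 mm across, 24 mm high; origin at the centre of its underside; bystander
- solvent: white plastic bottle, 52 mm across, 130 mm high; origin at the centre of its underside; bystander
- gauge: stepped steel gauge block, 45 x 20 mm, 32 mm high at its step; origin at the centre of its underside; bystander
- work_plate: black perforated work plate fixed on the bench, 460 x 900 x 10 mm, on which everything stands; its top is 10 mm above the bench, origin at the centre of its underside
Things that resemble listed ones, but are neither listed nor needed, are in the scene too. What is shaped like the part that bears cap_mid but blue, brown or red is not meant.

How it is judged:
By the outcome, as a careful person would: the job done as asked, in the order asked, and still so for the second after the job is handed in, while the arm keeps its last pose, push and grip.
It also fails if it takes over 67 s, if anything falls off the work surface, if the arm or the gripper's body presses on something with over 40 N, if the wrist force passes 120 N, or if a joint passes its speed limit or range.

## Working session

There is one attempt and no reset: what is moved stays moved. The work goes in short steps, Python scripts to look and compute and a tool call to move; the robot and the scene stay as the last step left them, time stands still between calls to the robot, and variables do not carry over. Pictures are saved under pics/ and viewed, and the job is handed in when it is done.

Besides the shell and the picture viewer there is one more tool, called after "Emit:" as a command line: name --argument value ..., lists and objects as JSON in quotes. step_arm: Moves the arm, as the interface text tells. Its arguments: {"type":"object","properties":{"targets":{"type":"array","items":{"type":"object","properties":{"x":{"type":"number"},"y":{"type":"number"},"z":{"type":"number"},"ax":{"type":"number"},"ay":{"type":"number"},"az":{"type":"number"},"grip":{"type":"number"}}}}},"required":["targets"]}

```bash
ls; mkdir -p pics; python3 - <<'E'
from workcell import env
import cv2,numpy as np
o=env.get_obs(); print(o)
for n in("side","top"):
    c=env.capture(n); cv2.imwrite(f"pics/{n}0.png",c["pixels"]); print(n,c["fx"],c["fy"],c["cx"],c["cy"],np.round(c["T"],4).tolist())
E
```

```text
pics
{'time': 0.0, 'joint_pos': array([-1.26668524e+00,  9.18636019e-02,  1.23189094e+00, -4.58119464e-05,
        1.81980510e+00, -5.66993827e-02]), 'qvel': array([ 0.00077093,  0.00063484, -0.00020082,  0.00066361, -0.00054875,
        0.00112864]), 'joint_torque': array([ 1.86942176e-03, -4.46451294e+01, -4.06444108e+01,  6.97987271e-02,
        2.93596904e-02, -1.48376712e-04]), 'tcp_pos': array([ 211.71266555, -561.08243906,  221.5011971 ]), 'ee_rot': array([-3.08869619e+00, -5.63323830e-01,  4.50192357e-04]), 'force': array([-0.01535635, -0.65637675,  0.18431867]), 'wrist_torque': array([ 0.06345628, -0.03518794, -0.01119925]), 'finger_gap': 87.876951725263}
side 511.04462719867547 511.04462719867547 305.14088850036404 235.8326971833701 [[-0.692, -0.4511, 0.5636, -252.0976], [-0.7219, 0.4329, -0.5399, 626.0382], [-0.0004, -0.7805, -0.6252, 952.0457], [0.0, 0.0, 0.0, 1.0]]
top 443.05214295097556 443.05214295097556 324.4942452084683 233.88309800725676 [[0.0145, -0.9952, 0.0969, 413.2895], [-0.9999, -0.0138, 0.0077, -77.6905], [-0.0063, -0.097, -0.9953, 1086.9314], [0.0, 0.0, 0.0, 1.0]]
```

View pics/side0.png

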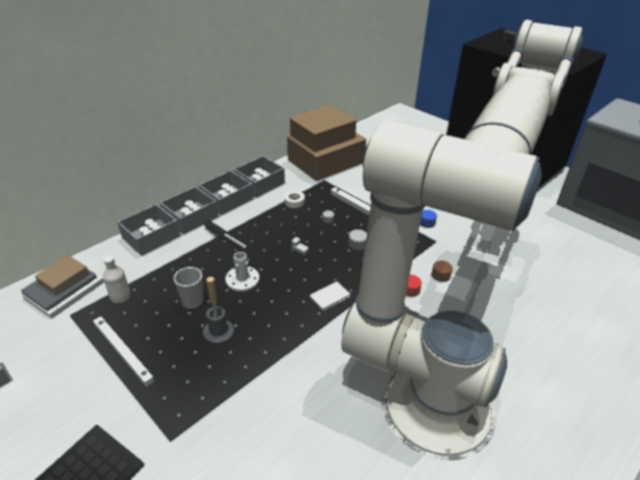

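View pics/top0.png

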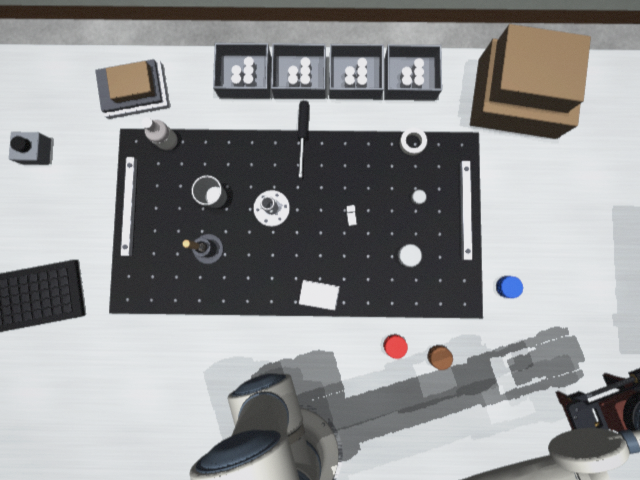

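The side picture shows the brush in its stand at (213,310), the port at (241,268) and the tumbler at (188,287). In the top picture the port is at (270,206), the stand at (207,248), the brush's handle top at (186,244), and there are two grey round things at (410,256) and (419,197). Next I'll enlarge these.

```bash
python3 - <<'E'
import cv2,numpy as np
t=cv2.imread("pics/top0.png");s=cv2.imread("pics/side0.png")
a=cv2.resize(t[170:280,170:300],(520,440),interpolation=cv2.INTER_CUBIC)
b=cv2.resize(t[180:280,380:450],(280,400),interpolation=cv2.INTER_CUBIC)
o=np.zeros((440,800,3),np.uint8);o[:,:520]=a;o[:400,520:]=b
cv2.imwrite("pics/crop_top.png",o)
a=cv2.resize(s[240:350,170:270],(500,550),interpolation=cv2.INTER_CUBIC)
b=cv2.resize(s[200:260,310:370],(300,300),interpolation=cv2.INTER_CUBIC)
o=np.zeros((550,800,3),np.uint8);o[:,:500]=a;o[:300,500:]=b
cv2.imwrite("pics/crop_side.png",o)
E
```

```text
(no output)
```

View pics/crop_top.png

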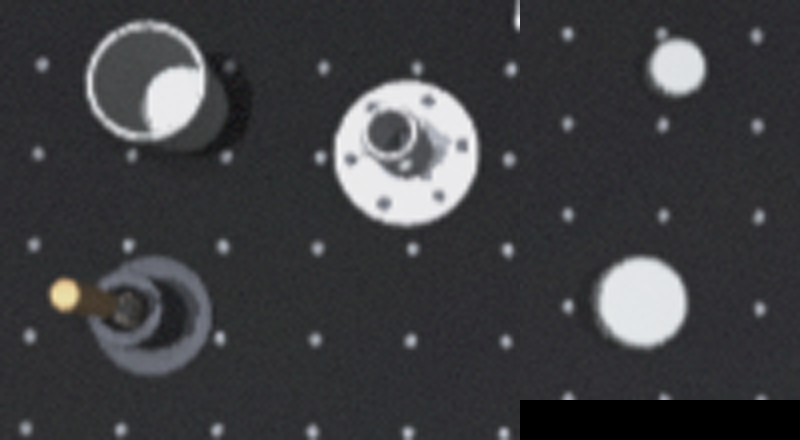

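View pics/crop_side.png

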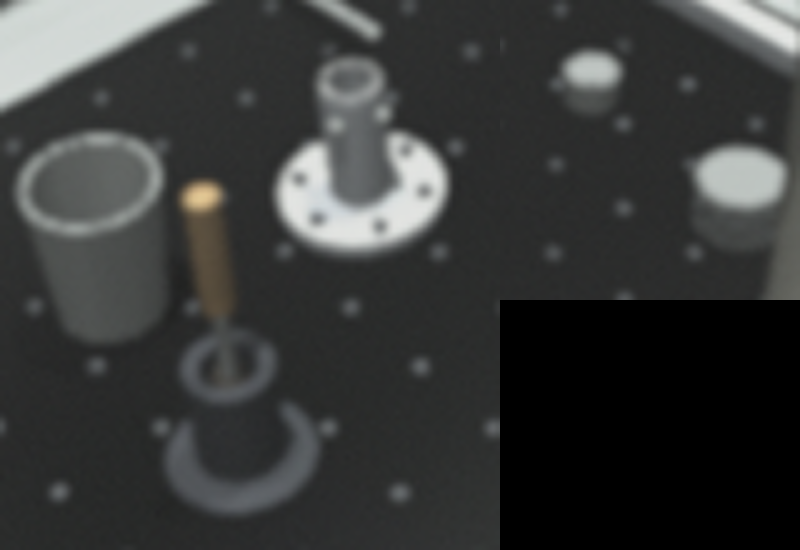

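Candidates for the cap: the wide grey disc at top px (410,256), the small grey disc at (419,197), and blue (510,287), red (396,347), brown (440,358). Only (410,256) is grey and about 53 mm wide. The crop confirms it: it is clearly broader than the 34 mm plug above it. Now I'll measure.

```bash
cat > h.py <<'E'
import numpy as np,cv2
K={"side":(511.04463,305.14089,235.8327,np.array([[-0.692,-0.4511,0.5636,-252.0976],[-0.7219,0.4329,-0.5399,626.0382],[-0.0004,-0.7805,-0.6252,952.0457]])),
"top":(443.05214,324.49425,233.8831,np.array([[0.0145,-0.9952,0.0969,413.2895],[-0.9999,-0.0138,0.0077,-77.6905],[-0.0063,-0.097,-0.9953,1086.9314]]))}
def ray(n,u,v):
    f,cx,cy,T=K[n]; d=T[:,:3]@np.array([(u-cx)/f,(v-cy)/f,1]); return T[:,3],d
def onz(n,u,v,z):
    o,d=ray(n,u,v); return o+d*(z-o[2])/d[2]
def tri(p,q):
    o1,d1=ray("top",*p);o2,d2=ray("side",*q)
    s=np.linalg.lstsq(np.c_[d1,-d2],o2-o1,rcond=None)[0]
    a=o1+d1*s[0];b=o2+d2*s[1]; return (a+b)/2,np.linalg.norm(a-b)
def proj(n,P):
    f,cx,cy,T=K[n]; c=T[:,:3].T@(np.array(P)-T[:,3]); return np.array([cx+f*c[0]/c[2],cy+f*c[1]/c[2]])
def blob(img,mask,near):
    n,l,st,ce=cv2.connectedComponentsWithStats(mask.astype(np.uint8))
    i=min(range(1,n),key=lambda k:np.hypot(*(ce[k]-near)) if st[k,4]>8 else 1e9); return ce[i],st[i]
E
python3 - <<'E'
from h import *
t=cv2.imread("pics/top0.png");s=cv2.imread("pics/side0.png")
tg=t.max(2)
# cap top, z=44
c,st=blob(t,tg>130,(410,256));print("cap top px",c,st,onz("top",*c,44), "diam mm",st[2]*1040/443)
f,st=blob(t,tg>130,(271,208));print("flange",f,st)
# bbox centre for the flange
fc=(st[0]+(st[2]-1)/2,st[1]+(st[3]-1)/2);print("flange",fc,onz("top",*fc,20))
p=lambda u,v,k,x,y:((u+.5)/k-.5+x,(v+.5)/k-.5+y)
for n,a,b,z in(("port",(391,131),(351,81),95),("stand",(128,308),(228,365),75),("btop",(66,295),(203,194),183)):
    A=p(*a,4,170,170);B=p(*b,5,170,240)
    print(n,A,B,"top",onz("top",*A,z),"side",onz("side",*B,z),"tri",tri(A,B))
# stand foot
A=p(150,316,4,170,170);print("standfoot",onz("top",*A,14))
# brush lean by hsv
for n,im,near in(("top",t,(190,246)),("side",s,(212,290))):
    h=cv2.cvtColor(im,cv2.COLOR_BGR2HSV); m=(h[...,0]>5)&(h[...,0]<28)&(h[...,1]>70)
    q=np.zeros_like(m);q[near[1]-25:near[1]+30,near[0]-15:near[0]+20]=1; ys,xs=np.nonzero(m&q)
    print(n,len(xs),xs.min(),xs.max(),ys.min(),ys.max())
    if n=="side":
        for y in range(ys.min(),ys.max()+1): print(y,xs[ys==y].mean().round(1),end="; ")
    else:
        for x in range(xs.min(),xs.max()+1): print(x,ys[xs==x].mean().round(1),(xs==x).sum(),end="; ")
E
```

```text
cap top px [410.06122449 255.05102041] [399 244  23  23 392] [ 467.61816304 -271.52637113   44.        ] diam mm 53.99548532731377
flange [271.38057143 208.20571429] [254 190  36  37 875]
flange (np.float64(271.5), np.float64(208.0)) [578.69498896  60.5268345   20.        ]
port (267.375, 202.375) (239.8, 255.8) top [579.82373089  60.50510087  95.        ] side [577.24635423  63.05412191  95.        ] tri (array([580.35856142,  60.94821955,  91.78922446]), np.float64(0.01164816277662204))
stand (201.625, 246.625) (215.2, 312.6) top [478.55234901 211.3623542   75.        ] side [477.56966527 215.11972637  75.        ] tri (array([479.43509868, 213.0304546 ,  71.73457954]), np.float64(1.932240897934587))
btop (186.125, 243.375) (210.2, 278.4) top [477.81035784 212.61269371 183.        ] side [477.33007464 214.03585329 183.        ] tri (array([478.12022696, 213.23829714, 181.84530838]), np.float64(0.6571568203181293))
standfoot [477.8090521  215.20107968  14.        ]
top 103 182 198 239 248
182 244.0 1; 183 243.5 6; 184 243.5 8; 185 242.9 8; 186 243.0 9; 187 243.4 7; 188 243.5 8; 189 244.0 7; 190 244.0 7; 191 244.5 6; 192 244.5 6; 193 244.5 6; 194 245.0 5; 195 245.5 6; 196 245.5 6; 197 246.0 5; 198 245.5 2; side 148 206 215 276 302
276 210.0; 277 210.0; 278 209.5; 279 209.5; 280 209.5; 281 209.5; 282 209.5; 283 210.0; 284 210.0; 285 210.0; 286 210.5; 287 211.0; 288 211.0; 289 211.0; 290 211.5; 291 211.5; 292 212.0; 293 212.0; 294 211.5; 295 212.0; 296 212.0; 297 211.5; 298 212.5; 299 213.0; 300 213.0; 301 212.5; 302 212.5;
```

Both views agree within about 2.5 mm. The port is near (579,61), and the brush stands upright near (478,213). Next comes a helper that works out moves in tool axes.

```bash
cat >> h.py <<'E'
from scipy.spatial.transform import Rotation as Ro
R0=None
def st():
    from workcell import env
    o=env.get_obs(); print("t%.2f"%o["time"],"tcp",o["tcp_pos"].round(1),"F",o["force"].round(1),"gap %.1f"%o["finger_gap"],"q",o["joint_pos"].round(2)); return o
def plan(o,*pts,yaw=None):
    R=Ro.from_rotvec(o["ee_rot"]); M=R.as_matrix()
    x=M[:,0]; y=np.arctan2(x[1],x[0]) if yaw is None else np.radians(yaw)
    X=np.array([np.cos(y),np.sin(y),0]);Z=np.array([0,0,-1.]);D=Ro.from_matrix(np.c_[X,np.cross(Z,X),Z])
    print("yaw",np.degrees(np.arctan2(x[1],x[0])).round(2),"turn deg",np.degrees((R.inv()*D).as_rotvec()).round(2))
    for p in pts: print(p,"-> cm",(R.inv().apply(np.array(p)-o["tcp_pos"])/10).round(2))
E
python3 - <<'E'
from h import *
o=st();plan(o,(440,-250,235),(478,213,235),yaw=20.7)
t=cv2.imread("pics/top0.png");s=cv2.imread("pics/side0.png")
c,q=blob(s,(s.max(2)>150)&(np.arange(640)[None]<372),(357,235));print(c,q,onz("side",*c,44))
E
```

```text
t0.10 tcp [ 211.7 -561.1  221.6] F [ 0.3  0.4 -0.7] gap 87.7 q [-1.27  0.09  1.23  0.    1.82 -0.06]
yaw 20.67 turn deg [-0.1  -0.01 -0.03]
(440, -250, 235) -> cm [ 32.34 -21.05  -1.3 ]
(478, 213, 235) -> cm [ 52.24 -63.03  -1.22]
[357.82550336 235.03355705] [350 230  17  11 149] [ 465.24302024 -268.87958237   44.        ]
```

Emit:
step_arm --targets '[{"x": 32.3,"y": -21.0,"z": -1.3},{"x": 32.3,"y": -21.0,"z": -1.3},{"x": 32.3,"y": -21.0,"z": -1.3},{"x": 32.3,"y": -21.0,"z": -1.3},{"x": 32.3,"y": -21.0,"z": -1.3},{"x": 32.3,"y": -21.0,"z": -1.3},{"x": 32.3,"y": -21.0,"z": -1.3},{"x": 32.3,"y": -21.0,"z": -1.3},{"x": 52.2,"y": -63.0,"z": -1.2},{"x": 52.2,"y": -63.0,"z": -1.2},{"x": 52.2,"y": -63.0,"z": -1.2},{"x": 52.2,"y": -63.0,"z": -1.2}]'

```text
invalid input
```

```bash
python3 - <<'E'
from h import *
o=st();plan(o,(477.5,213.3,235),yaw=20.7)
E
```

```text
t0.10 tcp [ 211.7 -561.1  221.6] F [ 0.3  0.4 -0.7] gap 87.7 q [-1.27  0.09  1.23  0.    1.82 -0.06]
yaw 20.67 turn deg [-0.1  -0.01 -0.03]
(477.5, 213.3, 235) -> cm [ 52.2  -63.08  -1.22]
```

Emit:
step_arm --targets '[{"x": 3.0,"y": -2.0,"z": -0.1,"ax": 0,"ay": 0,"az": 0,"grip": 1},{"x": 6.0,"y": -4.0,"z": -0.2,"ax": 0,"ay": 0,"az": 0,"grip": 1}]'

```text
time: 0.27
tcp_pos: [253.1, -502.3, 221.8]
ee_rot: [-3.087, -0.558, 0.002]
force: [0.5, -0.3, 0.0]
finger_gap: 88.1
```

Emit:
step_arm --targets '[{"x": 26.3,"y": -17.0,"z": -1.3,"ax": 0,"ay": 0,"az": 0,"grip": 1},{"x": 26.3,"y": -17.0,"z": -1.3,"ax": 0,"ay": 0,"az": 0,"grip": 1},{"x": 26.3,"y": -17.0,"z": -1.3,"ax": 0,"ay": 0,"az": 0,"grip": 1},{"x": 26.3,"y": -17.0,"z": -1.3,"ax": 0,"ay": 0,"az": 0,"grip": 1},{"x": 26.3,"y": -17.0,"z": -1.3,"ax": 0,"ay": 0,"az": 0,"grip": 1},{"x": 26.3,"y": -17.0,"z": -1.3,"ax": 0,"ay": 0,"az": 0,"grip": 1},{"x": 26.3,"y": -17.0,"z": -1.3,"ax": 0,"ay": 0,"az": 0,"grip": 1},{"x": 46.2,"y": -59.0,"z": -1.3,"ax": 0,"ay": 0,"az": 0,"grip": 1},{"x": 46.2,"y": -59.0,"z": -1.3,"ax": 0,"ay": 0,"az": 0,"grip": 1},{"x": 46.2,"y": -59.0,"z": -1.3,"ax": 0,"ay": 0,"az": 0,"grip": 1},{"x": 46.2,"y": -59.0,"z": -1.3,"ax": 0,"ay": 0,"az": 0,"grip": 1},{"x": 46.2,"y": -59.0,"z": -1.3,"ax": 0,"ay": 0,"az": 0,"grip": 1}]'

```text
time: 1.27
tcp_pos: [449.3, -59.2, 235.7]
ee_rot: [-3.087, -0.557, 0.002]
force: [1.4, -1.0, -0.2]
finger_gap: 87.9
```

```bash
python3 - <<'E'
from h import *
o=st();plan(o,(477.5,213.3,235),yaw=20.7)
E
```

```text
t1.27 tcp [449.3 -59.2 235.7] F [ 1.4 -1.  -0.2] gap 87.9 q [-0.21 -0.3   1.57  0.    1.87  1.01]
yaw 20.47 turn deg [-0.29  0.02 -0.23]
(477.5, 213.3, 235) -> cm [ 12.18 -24.54   0.18]
```

Emit:
step_arm --targets '[{"x": 12.2,"y": -24.5,"z": 0.2,"ax": -0.3,"ay": 0,"az": 0,"grip": 1},{"x": 12.2,"y": -24.5,"z": 0.2,"ax": -0.3,"ay": 0,"az": 0,"grip": 1},{"x": 12.2,"y": -24.5,"z": 0.2,"ax": -0.3,"ay": 0,"az": 0,"grip": 1},{"x": 12.2,"y": -24.5,"z": 0.2,"ax": -0.3,"ay": 0,"az": 0,"grip": 1},{"x": 12.2,"y": -24.5,"z": 0.2,"ax": -0.3,"ay": 0,"az": 0,"grip": 1},{"x": 12.2,"y": -24.5,"z": 0.2,"ax": -0.3,"ay": 0,"az": 0,"grip": 1},{"x": 12.2,"y": -24.5,"z": 0.2,"ax": -0.3,"ay": 0,"az": 0,"grip": 1},{"x": 12.2,"y": -24.5,"z": 0.2,"ax": -0.3,"ay": 0,"az": 0,"grip": 1},{"x": 12.2,"y": -24.5,"z": 0.2,"ax": -0.3,"ay": 0,"az": 0,"grip": 1}]'

```text
time: 2.02
tcp_pos: [477.4, 213.9, 233.9]
ee_rot: [3.09, 0.562, -0.004]
force: [0.8, -0.0, -0.4]
finger_gap: 87.8
```

```bash
python3 - <<'E'
from h import *
o=st();plan(o,(477.7,213.3,129),yaw=20.5)
from workcell import env
s=env.capture("side")["pixels"];t=env.capture("top")["pixels"]
cv2.imwrite("pics/over.png",np.hstack([cv2.resize(s[160:360,130:330],(400,400),interpolation=2),cv2.resize(t[140:340,100:300],(400,400),interpolation=2)]))
E
```

```text
t2.02 tcp [477.4 213.9 233.9] F [ 0.8 -0.  -0.4] gap 87.8 q [ 0.36 -0.11  1.41 -0.    1.84  1.57]
yaw 20.63 turn deg [0.03 0.14 0.13]
(477.7, 213.3, 129) -> cm [ 0.03  0.06 10.49]
```

View pics/over.png

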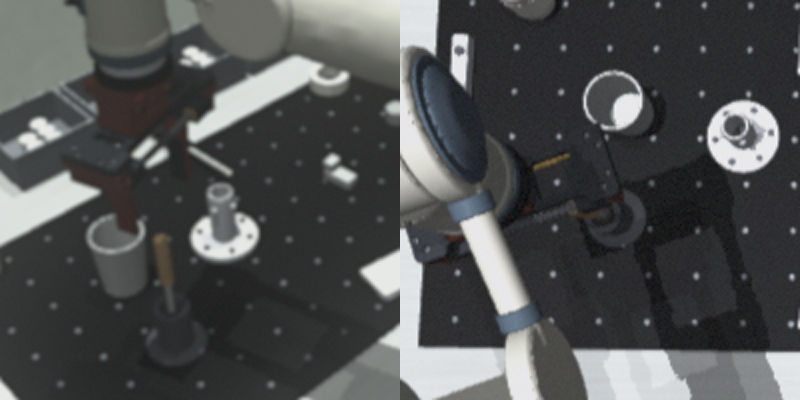

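The left half (side view) shows the open fingers at crop (125,220) and (180,165), on either side of the brush at (163,240). I'll descend and close.

Emit:
step_arm --targets '[{"x": 0,"y": 0.1,"z": 3,"ax": 0,"ay": 0,"az": 0,"grip": 1},{"x": 0,"y": 0.1,"z": 6,"ax": 0,"ay": 0,"az": 0,"grip": 1},{"x": 0,"y": 0.1,"z": 9,"ax": 0,"ay": 0,"az": 0,"grip": 1},{"x": 0,"y": 0.1,"z": 10.5,"ax": 0,"ay": 0,"az": 0,"grip": 1},{"x": 0,"y": 0.1,"z": 10.5,"ax": 0,"ay": 0,"az": 0,"grip": 1},{"x": 0,"y": 0.1,"z": 10.5,"ax": 0,"ay": 0,"az": 0,"grip": 0},{"x": 0,"y": 0.1,"z": 10.5,"ax": 0,"ay": 0,"az": 0,"grip": 0},{"x": 0,"y": 0.1,"z": 10.5,"ax": 0,"ay": 0,"az": 0,"grip": 0},{"x": 0,"y": 0.1,"z": 10.5,"ax": 0,"ay": 0,"az": 0,"grip": 0},{"x": 0,"y": 0.1,"z": 10.5,"ax": 0,"ay": 0,"az": 0,"grip": 0},{"x": 0,"y": 0.1,"z": 10.5,"ax": 0,"ay": 0,"az": 0,"grip": 0},{"x": 0,"y": 0.1,"z": 10.5,"ax": 0,"ay": 0,"az": 0,"grip": 0}]'

```text
time: 3.12
tcp_pos: [478.2, 211.2, 130.0]
ee_rot: [3.091, 0.558, -0.001]
force: [-0.2, -0.6, 0.7]
finger_gap: 44.5
```

```bash
python3 - <<'E'
from h import *
o=st();plan(o,(477.7,213.3,235),yaw=20.5)
E
```

```text
t3.12 tcp [478.2 211.2 130. ] F [-0.2 -0.6  0.7] gap 44.5 q [ 0.35 -0.12  1.6  -0.    1.66  1.57]
yaw 20.46 turn deg [ 0.05  0.03 -0.04]
(477.7, 213.3, 235) -> cm [  0.02  -0.21 -10.5 ]
```

Emit:
step_arm --targets '[{"x": 0,"y": -0.2,"z": 0,"ax": 0,"ay": 0,"az": 0,"grip": 0},{"x": 0,"y": -0.2,"z": 0,"ax": 0,"ay": 0,"az": 0,"grip": 0},{"x": 0,"y": -0.2,"z": 0,"ax": 0,"ay": 0,"az": 0,"grip": 0},{"x": 0,"y": -0.2,"z": 0,"ax": 0,"ay": 0,"az": 0,"grip": 0},{"x": 0,"y": -0.2,"z": 0,"ax": 0,"ay": 0,"az": 0,"grip": 0},{"x": 0,"y": -0.2,"z": 0,"ax": 0,"ay": 0,"az": 0,"grip": 0},{"x": 0,"y": -0.2,"z": 0,"ax": 0,"ay": 0,"az": 0,"grip": 0},{"x": 0,"y": -0.2,"z": 0,"ax": 0,"ay": 0,"az": 0,"grip": 0}]'

```text
time: 3.78
tcp_pos: [477.4, 213.1, 129.9]
ee_rot: [3.091, 0.558, -0.001]
force: [-0.7, -0.2, -0.4]
finger_gap: 15.5
```

```bash
python3 - <<'E'
from h import *
o=st();st();plan(o,(477.7,213.3,235),yaw=20.5)
E
```

```text
t3.78 tcp [477.4 213.1 129.9] F [-0.7 -0.2 -0.4] gap 15.5 q [ 0.36 -0.12  1.6  -0.    1.66  1.57]
t3.78 tcp [477.4 213.1 129.9] F [-0.7 -0.2 -0.4] gap 15.5 q [ 0.36 -0.12  1.6  -0.    1.66  1.57]
yaw 20.46 turn deg [ 0.05  0.04 -0.04]
(477.7, 213.3, 235) -> cm [  0.02  -0.   -10.51]
```

Gripped at 15.5 mm (the handle is 16 mm). Now I'll lift it 11 cm.

Emit:
step_arm --targets '[{"x": 0,"y": 0,"z": 0,"ax": 0,"ay": 0,"az": 0,"grip": 0},{"x": 0,"y": 0,"z": -2,"ax": 0,"ay": 0,"az": 0,"grip": 0},{"x": 0,"y": 0,"z": -4,"ax": 0,"ay": 0,"az": 0,"grip": 0},{"x": 0,"y": 0,"z": -6,"ax": 0,"ay": 0,"az": 0,"grip": 0},{"x": 0,"y": 0,"z": -8,"ax": 0,"ay": 0,"az": 0,"grip": 0},{"x": 0,"y": 0,"z": -10,"ax": 0,"ay": 0,"az": 0,"grip": 0},{"x": 0,"y": 0,"z": -12,"ax": 0,"ay": 0,"az": 0,"grip": 0},{"x": 0,"y": 0,"z": -12,"ax": 0,"ay": 0,"az": 0,"grip": 0},{"x": 0,"y": 0,"z": -12,"ax": 0,"ay": 0,"az": 0,"grip": 0}]'

```text
time: 4.53
tcp_pos: [478.0, 213.3, 250.6]
ee_rot: [3.091, 0.558, 0.003]
force: [0.6, -1.0, -1.8]
finger_gap: 15.5
```

```bash
python3 - <<'E'
from h import *
o=st();plan(o,(579,61.5,250),yaw=20.5)
from workcell import env
s=env.capture("side")["pixels"];t=env.capture("top")["pixels"]
cv2.imwrite("pics/s_lift.png",s);cv2.imwrite("pics/t_lift.png",t)
cv2.imwrite("pics/lift.png",np.hstack([cv2.resize(s[180:340,130:290],(400,400),interpolation=2),cv2.resize(t[140:300,140:300],(400,400),interpolation=2)]))
E
```

```text
t4.53 tcp [478.  213.3 250.6] F [ 0.6 -1.  -1.8] gap 15.5 q [ 0.36 -0.11  1.38 -0.    1.87  1.57]
yaw 20.45 turn deg [ 0.05 -0.09 -0.05]
(579, 61.5, 250) -> cm [ 4.16 17.76  0.08]
```

View pics/lift.png

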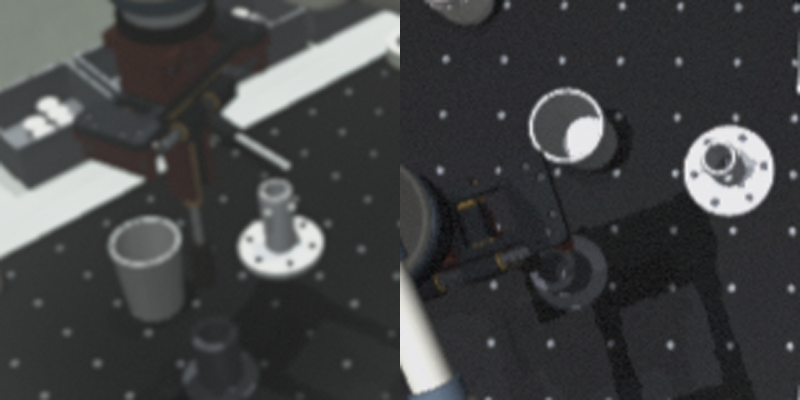

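The brush is in hand: in the side crop the shaft is at (195,215), the head near (203,265), and the stand at (215,340) is empty. I'll move it over the port.

Emit:
step_arm --targets '[{"x": 0.7,"y": 3.0,"z": 0,"ax": 0,"ay": 0,"az": 0,"grip": 0},{"x": 1.4,"y": 6.0,"z": 0,"ax": 0,"ay": 0,"az": 0,"grip": 0},{"x": 2.1,"y": 9.0,"z": 0,"ax": 0,"ay": 0,"az": 0,"grip": 0},{"x": 2.8,"y": 12.0,"z": 0,"ax": 0,"ay": 0,"az": 0,"grip": 0},{"x": 3.5,"y": 15.0,"z": 0,"ax": 0,"ay": 0,"az": 0,"grip": 0},{"x": 4.2,"y": 17.8,"z": 0,"ax": 0,"ay": 0,"az": 0,"grip": 0},{"x": 4.2,"y": 17.8,"z": 0,"ax": 0,"ay": 0,"az": 0,"grip": 0},{"x": 4.2,"y": 17.8,"z": 0,"ax": 0,"ay": 0,"az": 0,"grip": 0},{"x": 4.2,"y": 17.8,"z": 0,"ax": 0,"ay": 0,"az": 0,"grip": 0}]'

```text
time: 5.38
tcp_pos: [578.2, 61.2, 246.6]
ee_rot: [3.091, 0.557, -0.008]
force: [0.2, 1.3, 0.1]
finger_gap: 15.8
```

```bash
python3 - <<'E'
from h import *
o=st();plan(o,(579,61.5,250),yaw=20.5)
from workcell import env
s=env.capture("side")["pixels"];t=env.capture("top")["pixels"]
cv2.imwrite("pics/s_port.png",s);cv2.imwrite("pics/t_port.png",t)
a=cv2.resize(s[170:290,190:290],(500,600),interpolation=2);b=cv2.resize(t[160:260,220:320],(300,300),interpolation=2)
im=np.zeros((600,800,3),np.uint8);im[:,:500]=a;im[:300,500:]=b
x,y,_=o["tcp_pos"]; 
for z in (235,190,140,95):print(z,proj("side",(x,y,z)),(proj("side",(x,y,z))-[190,170])*5)
im=cv2.convertScaleAbs(im,alpha=1.5,beta=20)
cv2.imwrite("pics/port.png",im)
E
```

```text
t5.38 tcp [578.2  61.2 246.6] F [0.2 1.3 0.1] gap 15.8 q [ 0.05  0.05  1.23 -0.    1.87  1.26]
yaw 20.45 turn deg [-0.02  0.3  -0.05]
(579, 61.5, 250) -> cm [ 0.08  0.   -0.34]
235 [235.44160028 210.97383656] [227.2080014  204.86918278]
190 [237.01853758 225.90064588] [235.09268788 279.50322938]
140 [238.68942511 241.71675962] [243.44712555 358.58379812]
95 [240.1249769  255.30525674] [250.62488452 426.52628372]
```

View pics/port.png

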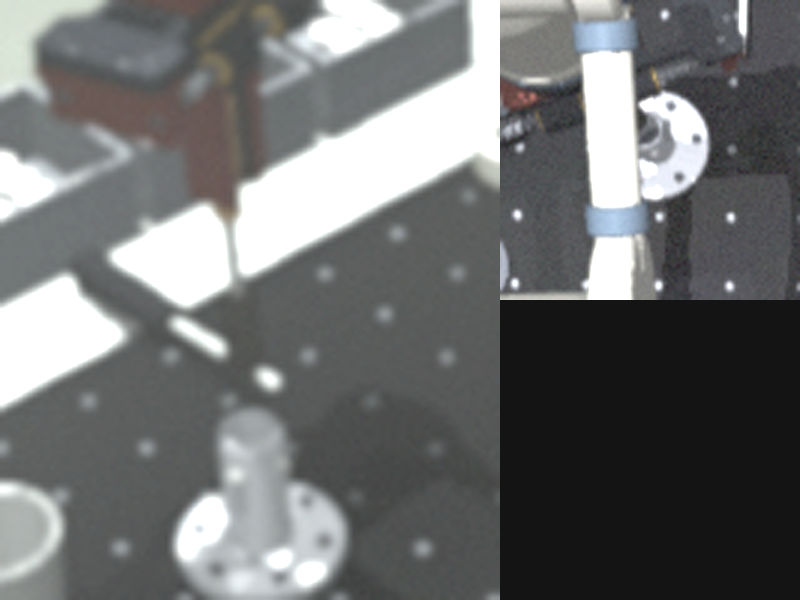

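The side view shows the brush directly above the port, with the handle end at crop (229,213) and the pipe rim at (252,428). The prediction for the tool axis was (251,427), so they agree to under 1 mm. I'll enter slowly and watch the force.

Emit:
step_arm --targets '[{"x": 0.1,"y": 0,"z": 1.5,"ax": 0,"ay": 0.3,"az": 0,"grip": 0},{"x": 0.1,"y": 0,"z": 2.5,"ax": 0,"ay": 0.3,"az": 0,"grip": 0},{"x": 0.1,"y": 0,"z": 3.5,"ax": 0,"ay": 0.3,"az": 0,"grip": 0},{"x": 0.1,"y": 0,"z": 4.2,"ax": 0,"ay": 0.3,"az": 0,"grip": 0},{"x": 0.1,"y": 0,"z": 4.6,"ax": 0,"ay": 0.3,"az": 0,"grip": 0},{"x": 0.1,"y": 0,"z": 5.0,"ax": 0,"ay": 0.3,"az": 0,"grip": 0},{"x": 0.1,"y": 0,"z": 5.0,"ax": 0,"ay": 0.3,"az": 0,"grip": 0}]'

```text
time: 6.07
tcp_pos: [578.7, 62.2, 196.8]
ee_rot: [-3.091, -0.56, -0.001]
force: [0.9, -0.2, -1.4]
finger_gap: 15.7
```

```bash
python3 - <<'E'
from h import *
o=st();plan(o,(579,61.5,140),(579,61.5,132),yaw=20.5)
from workcell import env
s=env.capture("side")["pixels"]
a=cv2.resize(s[170:290,190:290],(500,600),interpolation=2)
cv2.imwrite("pics/enter.png",cv2.convertScaleAbs(a,alpha=1.5,beta=20))
E
```

```text
t6.07 tcp [578.7  62.2 196.8] F [ 0.9 -0.2 -1.4] gap 15.7 q [0.05 0.04 1.33 0.   1.77 1.26]
yaw 20.53 turn deg [-0.01 -0.03  0.03]
(579, 61.5, 140) -> cm [0.   0.08 5.68]
(579, 61.5, 132) -> cm [0.   0.08 6.48]
```

View pics/enter.png

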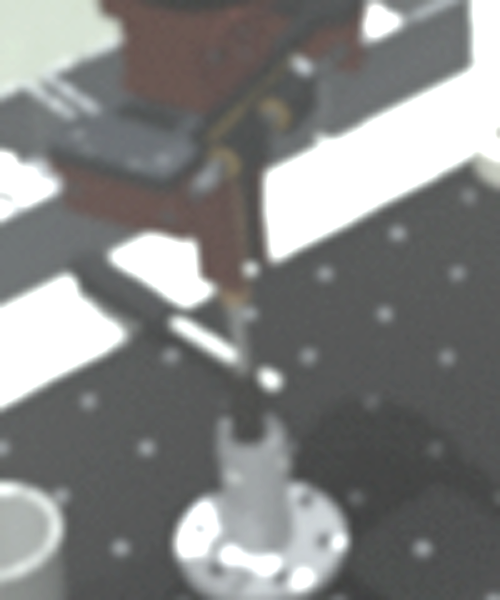

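The dark head at crop (250,430) is inside the rim, with its near edge still visible below it, and there is no force. I'll go on down.

Emit:
step_arm --targets '[{"x": 0,"y": 0.05,"z": 1.5,"ax": 0,"ay": 0,"az": 0,"grip": 0},{"x": 0,"y": 0.05,"z": 3.0,"ax": 0,"ay": 0,"az": 0,"grip": 0},{"x": 0,"y": 0.05,"z": 4.5,"ax": 0,"ay": 0,"az": 0,"grip": 0},{"x": 0,"y": 0.05,"z": 5.5,"ax": 0,"ay": 0,"az": 0,"grip": 0},{"x": 0,"y": 0.05,"z": 5.9,"ax": 0,"ay": 0,"az": 0,"grip": 0},{"x": 0,"y": 0.05,"z": 6.0,"ax": 0,"ay": 0,"az": 0,"grip": 0},{"x": 0,"y": 0.05,"z": 6.0,"ax": 0,"ay": 0,"az": 0,"grip": 0}]'

```text
time: 6.7
tcp_pos: [579.3, 61.8, 138.0]
ee_rot: [-3.091, -0.56, -0.003]
force: [0.3, 0.8, -0.7]
finger_gap: 15.8
```

Emit:
step_arm --targets '[{"x": 0,"y": 0,"z": 0.2,"ax": 0,"ay": 0,"az": 0,"grip": 0},{"x": 0,"y": 0,"z": 0.4,"ax": 0,"ay": 0,"az": 0,"grip": 0},{"x": 0,"y": 0,"z": 0.55,"ax": 0,"ay": 0,"az": 0,"grip": 0},{"x": 0,"y": 0,"z": 0.55,"ax": 0,"ay": 0,"az": 0,"grip": 0}]'

```text
time: 7.03
tcp_pos: [579.3, 61.8, 132.5]
ee_rot: [3.091, 0.56, 0.003]
force: [0.3, -0.5, -0.5]
finger_gap: 15.6
```

Emit:
step_arm --targets '[{"x": 0,"y": 0,"z": 0.1,"ax": 0,"ay": 0,"az": 0,"grip": 0},{"x": 0,"y": 0,"z": 0.2,"ax": 0,"ay": 0,"az": 0,"grip": 0},{"x": 0,"y": 0,"z": 0.2,"ax": 0,"ay": 0,"az": 0,"grip": 0},{"x": 0,"y": 0,"z": 0.2,"ax": 0,"ay": 0,"az": 0,"grip": 0}]'

```text
time: 7.37
tcp_pos: [579.6, 61.8, 131.9]
ee_rot: [3.091, 0.56, 0.005]
force: [-1.3, -0.2, 5.5]
finger_gap: 15.5
```

It touches bottom (5.5 N at TCP z 131.9). Now up 50 mm and down again.

Emit:
step_arm --targets '[{"x": 0,"y": 0,"z": -1.5,"ax": 0,"ay": 0,"az": 0,"grip": 0},{"x": 0,"y": 0,"z": -3.0,"ax": 0,"ay": 0,"az": 0,"grip": 0},{"x": 0,"y": 0,"z": -4.5,"ax": 0,"ay": 0,"az": 0,"grip": 0},{"x": 0,"y": 0,"z": -5.2,"ax": 0,"ay": 0,"az": 0,"grip": 0},{"x": 0,"y": 0,"z": -5.2,"ax": 0,"ay": 0,"az": 0,"grip": 0},{"x": 0,"y": 0,"z": -5.2,"ax": 0,"ay": 0,"az": 0,"grip": 0}]'

```text
time: 7.87
tcp_pos: [579.5, 61.7, 183.6]
ee_rot: [3.091, 0.56, 0.006]
force: [-0.1, 0.2, -1.5]
finger_gap: 15.5
```

Emit:
step_arm --targets '[{"x": 0,"y": 0,"z": 1.5,"ax": 0,"ay": 0,"az": 0,"grip": 0},{"x": 0,"y": 0,"z": 3.0,"ax": 0,"ay": 0,"az": 0,"grip": 0},{"x": 0,"y": 0,"z": 4.2,"ax": 0,"ay": 0,"az": 0,"grip": 0},{"x": 0,"y": 0,"z": 4.7,"ax": 0,"ay": 0,"az": 0,"grip": 0},{"x": 0,"y": 0,"z": 5.0,"ax": 0,"ay": 0,"az": 0,"grip": 0},{"x": 0,"y": 0,"z": 5.0,"ax": 0,"ay": 0,"az": 0,"grip": 0},{"x": 0,"y": 0,"z": 5.0,"ax": 0,"ay": 0,"az": 0,"grip": 0}]'

```text
time: 8.45
tcp_pos: [580.0, 61.8, 134.0]
ee_rot: [3.091, 0.56, 0.007]
force: [-0.0, -0.7, -0.7]
finger_gap: 15.6
```

Emit:
step_arm --targets '[{"x": 0,"y": 0,"z": 0.2,"ax": 0,"ay": 0,"az": 0,"grip": 0},{"x": 0,"y": 0,"z": 0.35,"ax": 0,"ay": 0,"az": 0,"grip": 0},{"x": 0,"y": 0,"z": 0.35,"ax": 0,"ay": 0,"az": 0,"grip": 0},{"x": 0,"y": 0,"z": 0.35,"ax": 0,"ay": 0,"az": 0,"grip": 0}]'

```text
time: 8.78
tcp_pos: [580.6, 61.8, 131.9]
ee_rot: [3.091, 0.56, 0.011]
force: [0.3, -0.1, 4.7]
finger_gap: 15.3
```

```bash
python3 - <<'E'
from h import *
o=st();plan(o,(579.5,61.5,255),yaw=20.5)
E
```

```text
t8.78 tcp [580.6  61.8 131.9] F [ 0.3 -0.1  4.7] gap 15.3 q [0.05 0.04 1.44 0.   1.65 1.26]
yaw 20.53 turn deg [ 0.1  -0.37  0.03]
(579.5, 61.5, 255) -> cm [ -0.03   0.02 -12.31]
```

Emit:
step_arm --targets '[{"x": 0,"y": 0,"z": -2,"ax": 0,"ay": -0.4,"az": 0,"grip": 0},{"x": 0,"y": 0,"z": -4,"ax": 0,"ay": -0.4,"az": 0,"grip": 0},{"x": 0,"y": 0,"z": -6,"ax": 0,"ay": -0.4,"az": 0,"grip": 0},{"x": 0,"y": 0,"z": -8,"ax": 0,"ay": -0.4,"az": 0,"grip": 0},{"x": 0,"y": 0,"z": -10,"ax": 0,"ay": -0.4,"az": 0,"grip": 0},{"x": 0,"y": 0,"z": -12.3,"ax": 0,"ay": -0.4,"az": 0,"grip": 0},{"x": 0,"y": 0,"z": -12.3,"ax": 0,"ay": -0.4,"az": 0,"grip": 0}]'

```text
time: 9.37
tcp_pos: [580.9, 61.8, 260.1]
ee_rot: [3.088, 0.559, 0.012]
force: [1.2, 0.1, 0.8]
finger_gap: 15.8
```

```bash
python3 - <<'E'
from h import *
o=st();plan(o,(477.7,213.4,250),yaw=20.5)
E
```

```text
t9.37 tcp [580.9  61.8 260.1] F [1.2 0.1 0.8] gap 15.8 q [ 0.05  0.05  1.21 -0.    1.88  1.26]
yaw 20.52 turn deg [ 0.24 -0.39  0.02]
(477.7, 213.4, 250) -> cm [ -4.36 -17.82   0.9 ]
```

Emit:
step_arm --targets '[{"x": -0.7,"y": -3.0,"z": 0,"ax": 0.2,"ay": -0.4,"az": 0,"grip": 0},{"x": -1.4,"y": -6.0,"z": 0.2,"ax": 0.2,"ay": -0.4,"az": 0,"grip": 0},{"x": -2.1,"y": -9.0,"z": 0.4,"ax": 0.2,"ay": -0.4,"az": 0,"grip": 0},{"x": -2.9,"y": -12.0,"z": 0.6,"ax": 0.2,"ay": -0.4,"az": 0,"grip": 0},{"x": -3.6,"y": -15.0,"z": 0.8,"ax": 0.2,"ay": -0.4,"az": 0,"grip": 0},{"x": -4.4,"y": -17.8,"z": 0.9,"ax": 0.2,"ay": -0.4,"az": 0,"grip": 0},{"x": -4.4,"y": -17.8,"z": 0.9,"ax": 0.2,"ay": -0.4,"az": 0,"grip": 0},{"x": -4.4,"y": -17.8,"z": 0.9,"ax": 0.2,"ay": -0.4,"az": 0,"grip": 0},{"x": -4.4,"y": -17.8,"z": 0.9,"ax": 0.2,"ay": -0.4,"az": 0,"grip": 0}]'

```text
time: 10.12
tcp_pos: [477.5, 212.7, 249.0]
ee_rot: [3.09, 0.56, -0.001]
force: [-0.5, 0.2, -1.6]
finger_gap: 15.8
```

```bash
python3 - <<'E'
from h import *
o=st();plan(o,(477.7,213.4,250),(477.7,213.4,182),(477.7,213.4,132),yaw=20.5)
from workcell import env
s=env.capture("side")["pixels"]
a=cv2.resize(s[210:330,160:260],(500,600),interpolation=2)
for z in (235,190,140,75):print(z,(proj("side",(*o["tcp_pos"][:2],z))-[160,210])*5)
cv2.imwrite("pics/back.png",cv2.convertScaleAbs(a,alpha=1.7,beta=25))
E
```

```text
t10.12 tcp [477.5 212.7 249. ] F [-0.5  0.2 -1.6] gap 15.8 q [ 0.35 -0.11  1.38 -0.    1.87  1.57]
yaw 20.54 turn deg [0.07 0.06 0.04]
(477.7, 213.4, 250) -> cm [ 0.04 -0.06 -0.1 ]
(477.7, 213.4, 182) -> cm [ 0.05 -0.07  6.7 ]
(477.7, 213.4, 132) -> cm [ 0.05 -0.08 11.7 ]
235 [239.03859646 250.87451079]
190 [251.40581649 328.58377567]
140 [264.43255617 410.43712362]
75 [280.33785213 510.37784225]
```

View pics/back.png

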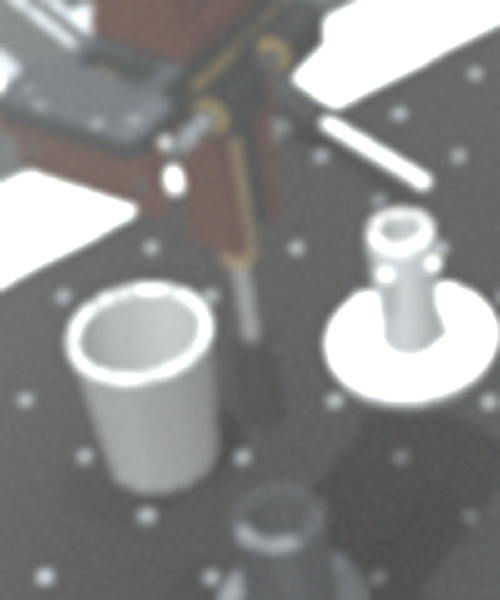

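The head's end is at crop (266,415) and the stand mouth at (279,516), against a predicted axis at (280,510). They line up, so I'll lower it.

Emit:
step_arm --targets '[{"x": 0,"y": -0.05,"z": 2,"ax": 0,"ay": 0,"az": 0,"grip": 0},{"x": 0,"y": -0.05,"z": 4,"ax": 0,"ay": 0,"az": 0,"grip": 0},{"x": 0,"y": -0.05,"z": 5.5,"ax": 0,"ay": 0,"az": 0,"grip": 0},{"x": 0,"y": -0.05,"z": 6.5,"ax": 0,"ay": 0,"az": 0,"grip": 0},{"x": 0,"y": -0.05,"z": 7.2,"ax": 0,"ay": 0,"az": 0,"grip": 0},{"x": 0,"y": -0.05,"z": 7.2,"ax": 0,"ay": 0,"az": 0,"grip": 0}]'

```text
time: 10.67
tcp_pos: [477.5, 211.8, 175.4]
ee_rot: [3.09, 0.556, -0.005]
force: [-0.0, -0.1, -1.3]
finger_gap: 15.6
```

```bash
python3 - <<'E'
from h import *
o=st();plan(o,(477.7,213.4,132.5),(477.7,213.4,131),yaw=20.5)
E
```

```text
t10.67 tcp [477.5 211.8 175.4] F [-0.  -0.1 -1.3] gap 15.6 q [ 0.35 -0.12  1.52 -0.    1.74  1.57]
yaw 20.41 turn deg [ 0.07  0.21 -0.09]
(477.7, 213.4, 132.5) -> cm [ 0.09 -0.15  4.29]
(477.7, 213.4, 131) -> cm [ 0.09 -0.15  4.44]
```

Emit:
step_arm --targets '[{"x": 0.1,"y": -0.15,"z": 0,"ax": 0,"ay": 0.2,"az": 0,"grip": 0},{"x": 0.1,"y": -0.15,"z": 1.5,"ax": 0,"ay": 0.2,"az": 0,"grip": 0},{"x": 0.1,"y": -0.15,"z": 3,"ax": 0,"ay": 0.2,"az": 0,"grip": 0},{"x": 0.1,"y": -0.15,"z": 4,"ax": 0,"ay": 0.2,"az": 0,"grip": 0},{"x": 0.1,"y": -0.15,"z": 4.3,"ax": 0,"ay": 0.2,"az": 0,"grip": 0},{"x": 0.1,"y": -0.15,"z": 4.4,"ax": 0,"ay": 0.2,"az": 0,"grip": 0},{"x": 0.1,"y": -0.15,"z": 4.4,"ax": 0,"ay": 0.2,"az": 0,"grip": 0}]'

```text
time: 11.25
tcp_pos: [478.0, 213.5, 132.1]
ee_rot: [3.091, 0.556, 0.001]
force: [0.9, -0.5, -0.2]
finger_gap: 15.4
```

Emit:
step_arm --targets '[{"x": 0,"y": 0,"z": 0.1,"ax": 0,"ay": 0,"az": 0,"grip": 0},{"x": 0,"y": 0,"z": 0.25,"ax": 0,"ay": 0,"az": 0,"grip": 0},{"x": 0,"y": 0,"z": 0.25,"ax": 0,"ay": 0,"az": 0,"grip": 0},{"x": 0,"y": 0,"z": 0.25,"ax": 0,"ay": 0,"az": 0,"grip": 0}]'

```text
time: 11.58
tcp_pos: [478.1, 213.6, 130.0]
ee_rot: [3.091, 0.556, 0.002]
force: [0.6, 0.7, -0.3]
finger_gap: 15.6
```

Emit:
step_arm --targets '[{"x": 0,"y": 0,"z": 0.1,"ax": 0,"ay": 0,"az": 0,"grip": 0},{"x": 0,"y": 0,"z": 0.1,"ax": 0,"ay": 0,"az": 0,"grip": 0},{"x": 0,"y": 0,"z": 0.1,"ax": 0,"ay": 0,"az": 0,"grip": 0.3},{"x": 0,"y": 0,"z": 0.1,"ax": 0,"ay": 0,"az": 0,"grip": 0.5},{"x": 0,"y": 0,"z": 0.1,"ax": 0,"ay": 0,"az": 0,"grip": 0.8},{"x": 0,"y": 0,"z": 0.1,"ax": 0,"ay": 0,"az": 0,"grip": 1},{"x": 0,"y": 0,"z": 0.1,"ax": 0,"ay": 0,"az": 0,"grip": 1},{"x": 0,"y": 0,"z": 0.1,"ax": 0,"ay": 0,"az": 0,"grip": 1},{"x": 0,"y": 0,"z": 0.1,"ax": 0,"ay": 0,"az": 0,"grip": 1},{"x": 0,"y": 0,"z": 0.1,"ax": 0,"ay": 0,"az": 0,"grip": 1},{"x": 0,"y": 0,"z": 0.1,"ax": 0,"ay": 0,"az": 0,"grip": 1},{"x": 0,"y": 0,"z": 0.1,"ax": 0,"ay": 0,"az": 0,"grip": 1}]'

```text
time: 12.58
tcp_pos: [478.1, 213.6, 128.9]
ee_rot: [3.091, 0.556, 0.002]
force: [0.3, -0.9, -0.7]
finger_gap: 78.5
```

```bash
python3 - <<'E'
from h import *
o=st();plan(o,(478,213.5,250),yaw=20.5)
E
```

```text
t12.58 tcp [478.1 213.6 128.9] F [ 0.3 -0.9 -0.7] gap 78.5 q [ 0.36 -0.11  1.6  -0.    1.65  1.57]
yaw 20.41 turn deg [ 0.07 -0.07 -0.09]
(478, 213.5, 250) -> cm [ -0.     0.02 -12.11]
```

Emit:
step_arm --targets '[{"x": 0,"y": 0,"z": -2,"ax": 0,"ay": 0,"az": 0,"grip": 1},{"x": 0,"y": 0,"z": -4,"ax": 0,"ay": 0,"az": 0,"grip": 1},{"x": 0,"y": 0,"z": -7,"ax": 0,"ay": 0,"az": 0,"grip": 1},{"x": 0,"y": 0,"z": -10,"ax": 0,"ay": 0,"az": 0,"grip": 1},{"x": 0,"y": 0,"z": -12,"ax": 0,"ay": 0,"az": 0,"grip": 1},{"x": 0,"y": 0,"z": -12,"ax": 0,"ay": 0,"az": 0,"grip": 1}]'

```text
time: 13.08
tcp_pos: [479.3, 214.2, 254.7]
ee_rot: [-3.091, -0.556, -0.016]
force: [0.5, 0.4, 0.6]
finger_gap: 88.0
```

```bash
python3 - <<'E'
from h import *
o=st();plan(o,(455,-50,230),(467,-270.5,150),yaw=20.5)
from workcell import env
s=env.capture("side")["pixels"]
a=cv2.resize(s[210:350,150:270],(500,583),interpolation=2)
cv2.imwrite("pics/back2.png",cv2.convertScaleAbs(a,alpha=1.7,beta=25))
E
```

```text
t13.08 tcp [479.3 214.2 254.7] F [0.5 0.4 0.6] gap 88.0 q [ 0.36 -0.11  1.37 -0.    1.87  1.57]
yaw 20.41 turn deg [ 0.08 -0.57 -0.09]
(455, -50, 230) -> cm [-11.51  23.91   2.39]
(467, -270.5, 150) -> cm [-18.16  44.98  10.35]
```

View pics/back2.png

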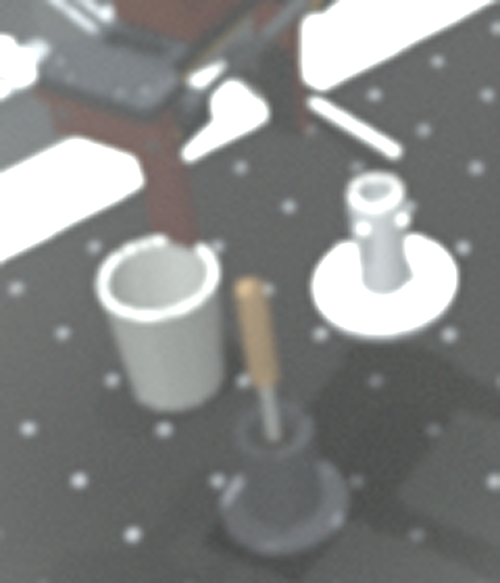

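The brush stands upright in its stand again (handle at crop (257,330), shaft into the mouth at (273,430)). Next is the cap.

Emit:
step_arm --targets '[{"x": -11.5,"y": 23.9,"z": 2.0,"ax": 0,"ay": -0.5,"az": 0,"grip": 1},{"x": -11.5,"y": 23.9,"z": 2.0,"ax": 0,"ay": -0.5,"az": 0,"grip": 1},{"x": -11.5,"y": 23.9,"z": 2.0,"ax": 0,"ay": -0.5,"az": 0,"grip": 1},{"x": -11.5,"y": 23.9,"z": 2.0,"ax": 0,"ay": -0.5,"az": 0,"grip": 1},{"x": -11.5,"y": 23.9,"z": 2.0,"ax": 0,"ay": -0.5,"az": 0,"grip": 1},{"x": -11.5,"y": 23.9,"z": 2.0,"ax": 0,"ay": -0.5,"az": 0,"grip": 1},{"x": -18.2,"y": 45.0,"z": 10.0,"ax": 0,"ay": -0.5,"az": 0,"grip": 1},{"x": -18.2,"y": 45.0,"z": 10.0,"ax": 0,"ay": -0.5,"az": 0,"grip": 1},{"x": -18.2,"y": 45.0,"z": 10.0,"ax": 0,"ay": -0.5,"az": 0,"grip": 1},{"x": -18.2,"y": 45.0,"z": 10.0,"ax": 0,"ay": -0.5,"az": 0,"grip": 1},{"x": -18.2,"y": 45.0,"z": 10.0,"ax": 0,"ay": -0.5,"az": 0,"grip": 1},{"x": -18.2,"y": 45.0,"z": 10.0,"ax": 0,"ay": -0.5,"az": 0,"grip": 1}]'

```text
time: 14.13
tcp_pos: [464.8, -272.6, 148.5]
ee_rot: [-3.092, -0.556, 0.006]
force: [0.3, 0.2, -0.3]
finger_gap: 87.8
```

```bash
python3 - <<'E'
from h import *
o=st();plan(o,(467,-270.5,100),yaw=20.5)
E
```

```text
t14.13 tcp [ 464.8 -272.6  148.5] F [ 0.3  0.2 -0.3] gap 87.8 q [-0.59 -0.07  1.53 -0.    1.69  0.62]
yaw 20.39 turn deg [-0.04  0.2  -0.11]
(467, -270.5, 100) -> cm [ 0.3  -0.12  4.85]
```

Emit:
step_arm --targets '[{"x": 0.3,"y": -0.1,"z": 2,"ax": 0,"ay": 0.2,"az": 0,"grip": 1},{"x": 0.3,"y": -0.1,"z": 4,"ax": 0,"ay": 0.2,"az": 0,"grip": 1},{"x": 0.3,"y": -0.1,"z": 6,"ax": 0,"ay": 0.2,"az": 0,"grip": 1},{"x": 0.3,"y": -0.1,"z": 8,"ax": 0,"ay": 0.2,"az": 0,"grip": 1},{"x": 0.3,"y": -0.1,"z": 8,"ax": 0,"ay": 0.2,"az": 0,"grip": 1},{"x": 0.3,"y": -0.1,"z": 8,"ax": 0,"ay": 0.2,"az": 0,"grip": 1}]'

```text
time: 14.63
tcp_pos: [465.5, -269.7, 65.9]
ee_rot: [-3.088, -0.555, 0.006]
force: [0.3, -0.4, -0.2]
finger_gap: 88.0
```

```bash
python3 - <<'E'
from h import *
o=st();plan(o,(467,-270.5,30),(467,-270.5,16),yaw=20.5)
from workcell import env
s=env.capture("side")["pixels"];t=env.capture("top")["pixels"]
cv2.imwrite("pics/cap.png",np.hstack([cv2.resize(s[180:300,290:410],(400,400),interpolation=2),cv2.resize(t[190:310,350:470],(400,400),interpolation=2)]))
E
```

```text
t14.63 tcp [ 465.5 -269.7   65.9] F [ 0.3 -0.4 -0.2] gap 88.0 q [-0.59 -0.04  1.65  0.    1.55  0.63]
yaw 20.39 turn deg [-0.28  0.17 -0.11]
(467, -270.5, 30) -> cm [0.13 0.15 3.59]
(467, -270.5, 16) -> cm [0.13 0.15 4.99]
```

View pics/cap.png

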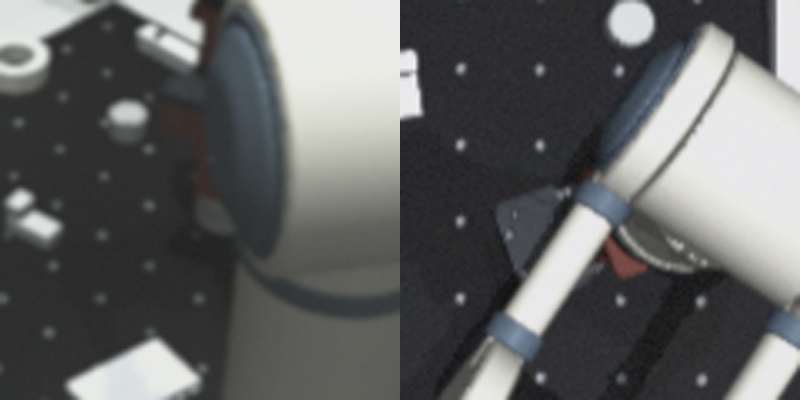

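The arm hides most of the cap here (only its left edge shows, at crop (212,215)). The earlier measurement leaves about 17 mm of clearance each side, so I'll descend.

Emit:
step_arm --targets '[{"x": 0.1,"y": 0.15,"z": 1.5,"ax": -0.3,"ay": 0.2,"az": 0,"grip": 1},{"x": 0.1,"y": 0.15,"z": 3,"ax": -0.3,"ay": 0.2,"az": 0,"grip": 1},{"x": 0.1,"y": 0.15,"z": 4.2,"ax": -0.3,"ay": 0.2,"az": 0,"grip": 1},{"x": 0.1,"y": 0.15,"z": 4.8,"ax": -0.3,"ay": 0.2,"az": 0,"grip": 1},{"x": 0.1,"y": 0.15,"z": 4.8,"ax": -0.3,"ay": 0.2,"az": 0,"grip": 1}]'

```text
time: 15.15
tcp_pos: [468.1, -271.3, 20.1]
ee_rot: [3.089, 0.556, 0.005]
force: [-0.2, 0.5, -0.5]
finger_gap: 87.8
```

```bash
python3 - <<'E'
from h import *
o=st();plan(o,(467,-270.5,17),yaw=20.5)
E
```

```text
t15.15 tcp [ 468.1 -271.3   20.1] F [-0.2  0.5 -0.5] gap 87.8 q [-0.59 -0.01  1.7   0.    1.45  0.63]
yaw 20.41 turn deg [ 0.2  -0.16 -0.09]
(467, -270.5, 17) -> cm [-0.08 -0.12  0.31]
```

Emit:
step_arm --targets '[{"x": -0.1,"y": -0.1,"z": 0.3,"ax": 0.2,"ay": -0.15,"az": 0,"grip": 1},{"x": -0.1,"y": -0.1,"z": 0.3,"ax": 0.2,"ay": -0.15,"az": 0,"grip": 0.8},{"x": -0.1,"y": -0.1,"z": 0.3,"ax": 0.2,"ay": -0.15,"az": 0,"grip": 0.7},{"x": -0.1,"y": -0.1,"z": 0.3,"ax": 0.2,"ay": -0.15,"az": 0,"grip": 0.6},{"x": -0.1,"y": -0.1,"z": 0.3,"ax": 0.2,"ay": -0.15,"az": 0,"grip": 0.4},{"x": -0.1,"y": -0.1,"z": 0.3,"ax": 0.2,"ay": -0.15,"az": 0,"grip": 0},{"x": -0.1,"y": -0.1,"z": 0.3,"ax": 0.2,"ay": -0.15,"az": 0,"grip": 0},{"x": -0.1,"y": -0.1,"z": 0.3,"ax": 0.2,"ay": -0.15,"az": 0,"grip": 0},{"x": -0.1,"y": -0.1,"z": 0.3,"ax": 0.2,"ay": -0.15,"az": 0,"grip": 0},{"x": -0.1,"y": -0.1,"z": 0.3,"ax": 0.2,"ay": -0.15,"az": 0,"grip": 0},{"x": -0.1,"y": -0.1,"z": 0.3,"ax": 0.2,"ay": -0.15,"az": 0,"grip": 0},{"x": -0.1,"y": -0.1,"z": 0.3,"ax": 0.2,"ay": -0.15,"az": 0,"grip": 0}]'

```text
time: 16.15
tcp_pos: [466.9, -270.8, 17.4]
ee_rot: [3.092, 0.556, 0.001]
force: [0.4, -0.6, 1.5]
finger_gap: 52.1
```

```bash
python3 - <<'E'
from h import *
o=st();plan(o,(467,-270.5,150),yaw=20.5)
E
```

```text
t16.15 tcp [ 466.9 -270.8   17.4] F [ 0.4 -0.6  1.5] gap 52.1 q [-0.59 -0.01  1.7   0.    1.45  0.63]
yaw 20.41 turn deg [ 0.03 -0.03 -0.09]
(467, -270.5, 150) -> cm [  0.02  -0.02 -13.26]
```

Gripped at 52 mm (the cap is 53 mm across), with the cap's middle 9.6 mm above the TCP. I'll lift and carry it to the port.

Emit:
step_arm --targets '[{"x": 0,"y": 0,"z": 0,"ax": 0,"ay": 0,"az": 0,"grip": 0},{"x": 0,"y": 0,"z": -1.5,"ax": 0,"ay": 0,"az": 0,"grip": 0},{"x": 0,"y": 0,"z": -4,"ax": 0,"ay": 0,"az": 0,"grip": 0},{"x": 0,"y": 0,"z": -7,"ax": 0,"ay": 0,"az": 0,"grip": 0},{"x": 0,"y": 0,"z": -10,"ax": 0,"ay": 0,"az": 0,"grip": 0},{"x": 0,"y": 0,"z": -13,"ax": 0,"ay": 0,"az": 0,"grip": 0},{"x": 0,"y": 0,"z": -14,"ax": 0,"ay": 0,"az": 0,"grip": 0},{"x": 0,"y": 0,"z": -14,"ax": 0,"ay": 0,"az": 0,"grip": 0}]'

```text
time: 16.82
tcp_pos: [468.1, -271.5, 160.4]
ee_rot: [3.088, 0.556, 0.007]
force: [-0.1, -0.9, -0.9]
finger_gap: 51.9
```

```bash
python3 - <<'E'
from h import *
o=st();plan(o,(520,-100,160),(579,61.5,160),yaw=20.5)
from workcell import env
s=env.capture("side")["pixels"];t=env.capture("top")["pixels"]
cv2.imwrite("pics/cap2.png",np.hstack([cv2.resize(s[130:290,270:430],(400,400),interpolation=2),cv2.resize(t[190:310,350:470],(400,400),interpolation=2)]))
E
```

```text
t16.82 tcp [ 468.1 -271.5  160.4] F [-0.1 -0.9 -0.9] gap 51.9 q [-0.59 -0.08  1.51  0.    1.7   0.63]
yaw 20.41 turn deg [ 0.28 -0.21 -0.09]
(520, -100, 160) -> cm [ 10.85 -14.27   0.02]
(579, 61.5, 160) -> cm [ 2.201e+01 -2.734e+01 -1.000e-02]
```

View pics/cap2.png

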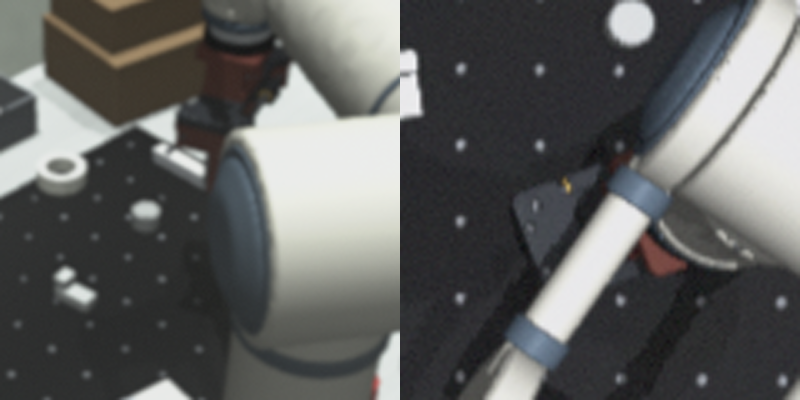

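The small cap (crop 145,212) is untouched and the gripper holds at 51.9 mm; the held cap itself is hidden from both cameras. I'll move to above the port.

Emit:
step_arm --targets '[{"x": 2.2,"y": -2.7,"z": 0,"ax": 0.2,"ay": -0.2,"az": 0,"grip": 0},{"x": 4.4,"y": -5.5,"z": 0,"ax": 0.2,"ay": -0.2,"az": 0,"grip": 0},{"x": 6.6,"y": -8.2,"z": 0,"ax": 0.2,"ay": -0.2,"az": 0,"grip": 0},{"x": 8.8,"y": -10.9,"z": 0,"ax": 0.2,"ay": -0.2,"az": 0,"grip": 0},{"x": 11.0,"y": -13.7,"z": 0,"ax": 0.2,"ay": -0.2,"az": 0,"grip": 0},{"x": 13.2,"y": -16.4,"z": 0,"ax": 0.2,"ay": -0.2,"az": 0,"grip": 0},{"x": 15.4,"y": -19.1,"z": 0,"ax": 0.2,"ay": -0.2,"az": 0,"grip": 0},{"x": 17.6,"y": -21.9,"z": 0,"ax": 0.2,"ay": -0.2,"az": 0,"grip": 0},{"x": 19.8,"y": -24.6,"z": 0,"ax": 0.2,"ay": -0.2,"az": 0,"grip": 0},{"x": 22.0,"y": -27.3,"z": 0,"ax": 0.2,"ay": -0.2,"az": 0,"grip": 0},{"x": 22.0,"y": -27.3,"z": 0,"ax": 0.2,"ay": -0.2,"az": 0,"grip": 0},{"x": 22.0,"y": -27.3,"z": 0,"ax": 0.2,"ay": -0.2,"az": 0,"grip": 0}]'

```text
time: 17.92
tcp_pos: [576.5, 63.5, 152.1]
ee_rot: [-3.087, -0.561, 0.016]
force: [0.1, -0.4, -0.7]
finger_gap: 52.1
```

```bash
python3 - <<'E'
from h import *
o=st();plan(o,(579,61.5,160),(579,61.5,120),yaw=20.5)
from workcell import env
s=env.capture("side")["pixels"]
a=cv2.resize(s[180:300,190:290],(500,600),interpolation=2)
for z in (o["tcp_pos"][2]+9.6,o["tcp_pos"][2]-7.4,95):print(z,(proj("side",(*o["tcp_pos"][:2],z))-[190,180])*5)
cv2.imwrite("pics/capport.png",cv2.convertScaleAbs(a,alpha=1.6,beta=20))
E
```

```text
t17.92 tcp [576.5  63.5 152.1] F [ 0.1 -0.4 -0.7] gap 52.1 q [0.05 0.04 1.4  0.   1.7  1.26]
yaw 20.59 turn deg [-0.34  0.54  0.09]
(579, 61.5, 160) -> cm [ 0.16  0.27 -0.79]
(579, 61.5, 120) -> cm [0.2  0.29 3.21]
161.74144830794916 [238.39164371 278.22403159]
144.74144830794916 [241.21615519 304.81421936]
95 [249.21664236 380.13147603]
```

View pics/capport.png

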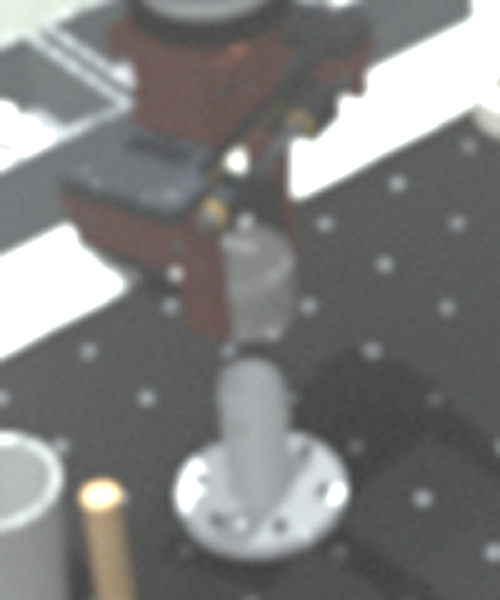

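The cap hangs above the pipe: its right edge is at crop x≈297 (295 predicted) and its lower front edge at y≈340 (338 predicted), so it is centred in the grip to about 1 mm. Both views put the port (+112.1, +332.0) from the cap, so the target is (579.0, 61.3). I'll align there.

Emit:
step_arm --targets '[{"x": 0.2,"y": 0.3,"z": 0,"ax": -0.3,"ay": 0.5,"az": 0,"grip": 0},{"x": 0.2,"y": 0.3,"z": 1,"ax": -0.3,"ay": 0.5,"az": 0,"grip": 0},{"x": 0.2,"y": 0.3,"z": 2,"ax": -0.3,"ay": 0.5,"az": 0,"grip": 0},{"x": 0.2,"y": 0.3,"z": 3,"ax": -0.3,"ay": 0.5,"az": 0,"grip": 0},{"x": 0.2,"y": 0.3,"z": 3.5,"ax": -0.3,"ay": 0.5,"az": 0,"grip": 0},{"x": 0.2,"y": 0.3,"z": 3.5,"ax": -0.3,"ay": 0.5,"az": 0,"grip": 0},{"x": 0.2,"y": 0.3,"z": 3.5,"ax": -0.3,"ay": 0.5,"az": 0,"grip": 0}]'

```text
time: 18.55
tcp_pos: [578.7, 59.9, 117.1]
ee_rot: [-3.091, -0.558, 0.002]
force: [-1.0, 1.2, -0.3]
finger_gap: 52.2
```

```bash
python3 - <<'E'
from h import *
o=st();plan(o,(579,61.3,115),(579,61.3,95),yaw=20.5)
E
```

```text
t18.55 tcp [578.7  59.9 117.1] F [-1.   1.2 -0.3] gap 52.2 q [0.04 0.05 1.46 0.   1.63 1.26]
yaw 20.46 turn deg [-0.03  0.07 -0.04]
(579, 61.3, 115) -> cm [ 0.08 -0.12  0.21]
(579, 61.3, 95) -> cm [ 0.08 -0.12  2.21]
```

Emit:
step_arm --targets '[{"x": 0.1,"y": -0.1,"z": 0,"ax": 0,"ay": 0,"az": 0,"grip": 0},{"x": 0.1,"y": -0.1,"z": 0.5,"ax": 0,"ay": 0,"az": 0,"grip": 0},{"x": 0.1,"y": -0.1,"z": 1.0,"ax": 0,"ay": 0,"az": 0,"grip": 0},{"x": 0.1,"y": -0.1,"z": 1.4,"ax": 0,"ay": 0,"az": 0,"grip": 0},{"x": 0.1,"y": -0.1,"z": 1.8,"ax": 0,"ay": 0,"az": 0,"grip": 0},{"x": 0.1,"y": -0.1,"z": 2.1,"ax": 0,"ay": 0,"az": 0,"grip": 0},{"x": 0.1,"y": -0.1,"z": 2.1,"ax": 0,"ay": 0,"az": 0,"grip": 0}]'

```text
time: 19.13
tcp_pos: [578.8, 61.1, 94.9]
ee_rot: [-3.091, -0.558, 0.005]
force: [0.5, -0.4, -1.5]
finger_gap: 51.8
```

```bash
python3 - <<'E'
from h import *
o=st();plan(o,(579,61.3,90),yaw=20.5)
from workcell import env
s=env.capture("side")["pixels"]
a=cv2.resize(s[180:300,190:290],(500,600),interpolation=2)
cv2.imwrite("pics/capport2.png",cv2.convertScaleAbs(a,alpha=1.6,beta=20))
E
```

```text
t19.13 tcp [578.8  61.1  94.9] F [ 0.5 -0.4 -1.5] gap 51.8 q [0.05 0.06 1.49 0.   1.6  1.26]
yaw 20.47 turn deg [-0.05  0.16 -0.03]
(579, 61.3, 90) -> cm [ 0.03 -0.01  0.49]
```

View pics/capport2.png

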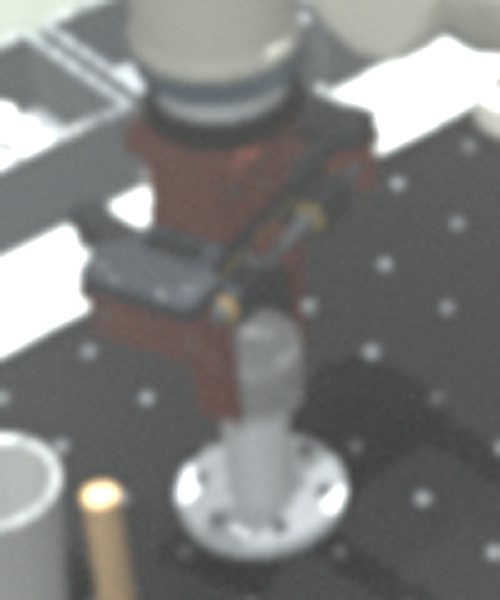

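The cap's lower edge is at crop y≈415, covering the pipe top, and there is no contact force, so the pipe is inside the lip. I'll continue to the balls.

Emit:
step_arm --targets '[{"x": 0,"y": 0,"z": 0.2,"ax": 0,"ay": 0.1,"az": 0,"grip": 0},{"x": 0,"y": 0,"z": 0.4,"ax": 0,"ay": 0.1,"az": 0,"grip": 0},{"x": 0,"y": 0,"z": 0.6,"ax": 0,"ay": 0.1,"az": 0,"grip": 0},{"x": 0,"y": 0,"z": 0.7,"ax": 0,"ay": 0.1,"az": 0,"grip": 0},{"x": 0,"y": 0,"z": 0.7,"ax": 0,"ay": 0.1,"az": 0,"grip": 0}]'

```text
time: 19.6
tcp_pos: [578.8, 61.1, 88.1]
ee_rot: [-3.091, -0.558, 0.002]
force: [-0.8, -0.2, -0.3]
finger_gap: 52.4
```

Emit:
step_arm --targets '[{"x": 0,"y": 0,"z": 0.1,"ax": 0,"ay": 0,"az": 0,"grip": 0},{"x": 0,"y": 0,"z": 0.2,"ax": 0,"ay": 0,"az": 0,"grip": 0},{"x": 0,"y": 0,"z": 0.2,"ax": 0,"ay": 0,"az": 0,"grip": 0},{"x": 0,"y": 0,"z": 0.2,"ax": 0,"ay": 0,"az": 0,"grip": 0}]'

```text
time: 19.93
tcp_pos: [579.2, 61.5, 86.6]
ee_rot: [-3.09, -0.558, -0.0]
force: [0.8, 1.8, 1.6]
finger_gap: 51.9
```

Emit:
step_arm --targets '[{"x": 0,"y": 0,"z": 0.1,"ax": 0,"ay": 0,"az": 0,"grip": 0},{"x": 0,"y": 0,"z": 0.2,"ax": 0,"ay": 0,"az": 0,"grip": 0},{"x": 0,"y": 0,"z": 0.3,"ax": 0,"ay": 0,"az": 0,"grip": 0},{"x": 0,"y": 0,"z": 0.3,"ax": 0,"ay": 0,"az": 0,"grip": 0}]'

```text
time: 20.27
tcp_pos: [579.9, 61.7, 85.5]
ee_rot: [-3.09, -0.558, -0.005]
force: [-1.7, 2.0, 7.7]
finger_gap: 52.1
```

Emit:
step_arm --targets '[{"x": -0.05,"y": 0,"z": 0.2,"ax": 0,"ay": 0.2,"az": 0,"grip": 0},{"x": -0.05,"y": 0,"z": 0.35,"ax": 0,"ay": 0.2,"az": 0,"grip": 0},{"x": -0.05,"y": 0,"z": 0.5,"ax": 0,"ay": 0.2,"az": 0,"grip": 0},{"x": -0.05,"y": 0,"z": 0.5,"ax": 0,"ay": 0.2,"az": 0,"grip": 0}]'

```text
time: 20.6
tcp_pos: [579.8, 61.4, 81.3]
ee_rot: [-3.09, -0.558, -0.013]
force: [1.0, 0.8, 0.9]
finger_gap: 52.4
```

```bash
python3 - <<'E'
from h import *
o=st();plan(o,(579,61.3,74),yaw=20.5)
E
```

```text
t20.60 tcp [579.8  61.4  81.3] F [1.  0.8 0.9] gap 52.4 q [0.05 0.06 1.52 0.   1.56 1.26]
yaw 20.49 turn deg [ 0.01 -0.47 -0.01]
(579, 61.3, 74) -> cm [-0.09 -0.02  0.73]
```

The force rose to about 8 N and then dropped to 1 N at z 81, so the lip is over the balls. I'll go on to home.

Emit:
step_arm --targets '[{"x": -0.05,"y": 0,"z": 0.2,"ax": 0,"ay": -0.4,"az": 0,"grip": 0},{"x": -0.05,"y": 0,"z": 0.4,"ax": 0,"ay": -0.4,"az": 0,"grip": 0},{"x": -0.05,"y": 0,"z": 0.6,"ax": 0,"ay": -0.4,"az": 0,"grip": 0},{"x": -0.05,"y": 0,"z": 0.6,"ax": 0,"ay": -0.4,"az": 0,"grip": 0}]'

```text
time: 20.93
tcp_pos: [579.0, 61.1, 74.5]
ee_rot: [3.091, 0.558, -0.001]
force: [-0.3, 0.1, -0.6]
finger_gap: 52.0
```

Emit:
step_arm --targets '[{"x": 0,"y": 0,"z": 0.1,"ax": 0,"ay": 0,"az": 0,"grip": 0},{"x": 0,"y": 0,"z": 0.2,"ax": 0,"ay": 0,"az": 0,"grip": 0},{"x": 0,"y": 0,"z": 0.2,"ax": 0,"ay": 0,"az": 0,"grip": 0},{"x": 0,"y": 0,"z": 0.2,"ax": 0,"ay": 0,"az": 0,"grip": 0}]'

```text
time: 21.27
tcp_pos: [579.2, 61.1, 74.2]
ee_rot: [3.091, 0.559, 0.001]
force: [-3.4, 0.2, 8.5]
finger_gap: 52.1
```

It is home against the pipe (8.5 N at z 74.2, against 74.4 predicted). I'll trim to about 10 N.

Emit:
step_arm --targets '[{"x": -0.03,"y": 0,"z": 0.2,"ax": 0,"ay": 0,"az": 0,"grip": 0},{"x": -0.03,"y": 0,"z": 0.2,"ax": 0,"ay": 0,"az": 0,"grip": 0},{"x": -0.03,"y": 0,"z": 0.2,"ax": 0,"ay": 0,"az": 0,"grip": 0},{"x": -0.03,"y": 0,"z": 0.2,"ax": 0,"ay": 0,"az": 0,"grip": 0},{"x": -0.03,"y": 0,"z": 0.2,"ax": 0,"ay": 0,"az": 0,"grip": 0}]'

```text
time: 21.68
tcp_pos: [579.2, 61.1, 74.2]
ee_rot: [3.091, 0.559, 0.004]
force: [-3.6, 0.4, 9.6]
finger_gap: 51.9
```

```bash
python3 - <<'E'
from h import *
from workcell import env
st()
s=env.capture("side")["pixels"];st()
a=cv2.resize(s[190:350,150:290],(525,600),interpolation=2)
cv2.imwrite("pics/home.png",cv2.convertScaleAbs(a,alpha=1.6,beta=20))
t=env.capture("top")["pixels"];st();cv2.imwrite("pics/home_t.png",t)
E
```

```text
t21.68 tcp [579.2  61.1  74.2] F [-3.6  0.4  9.6] gap 51.9 q [ 0.05  0.06  1.52 -0.    1.55  1.26]
t21.73 tcp [579.2  61.1  74.2] F [-4.3 -0.5  9.7] gap 52.0 q [ 0.05  0.06  1.52 -0.    1.55  1.26]
t21.78 tcp [579.2  61.1  74.2] F [-4.8 -0.1  8.6] gap 52.4 q [ 0.05  0.06  1.52 -0.    1.55  1.26]
```

View pics/home.png

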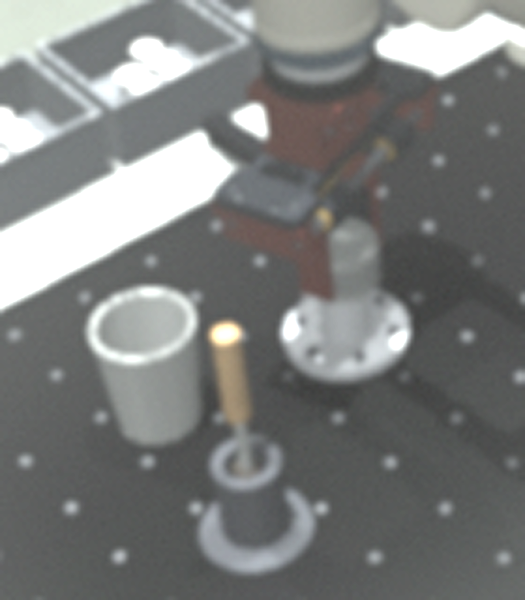

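View pics/home_t.png

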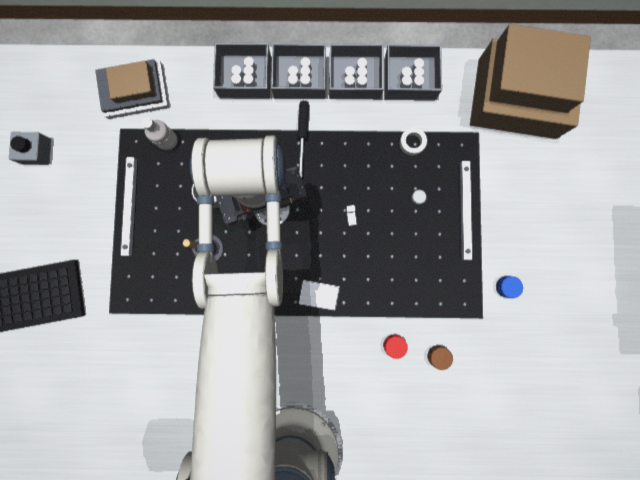

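The cap is low on the pipe at crop (353,255), its lower edge at y≈295 close above the flange. The brush stands in its stand at (235,380), and the bystanders are where they were. One last trim: take out some sideways load and set the push to about 10 N.

Emit:
step_arm --targets '[{"x": -0.1,"y": 0,"z": 0.22,"ax": 0,"ay": 0,"az": 0,"grip": 0},{"x": -0.1,"y": 0,"z": 0.22,"ax": 0,"ay": 0,"az": 0,"grip": 0},{"x": -0.1,"y": 0,"z": 0.22,"ax": 0,"ay": 0,"az": 0,"grip": 0},{"x": -0.1,"y": 0,"z": 0.22,"ax": 0,"ay": 0,"az": 0,"grip": 0},{"x": -0.1,"y": 0,"z": 0.22,"ax": 0,"ay": 0,"az": 0,"grip": 0},{"x": -0.1,"y": 0,"z": 0.22,"ax": 0,"ay": 0,"az": 0,"grip": 0},{"x": -0.1,"y": 0,"z": 0.22,"ax": 0,"ay": 0,"az": 0,"grip": 0},{"x": -0.1,"y": 0,"z": 0.22,"ax": 0,"ay": 0,"az": 0,"grip": 0}]'

```text
time: 22.45
tcp_pos: [579.3, 61.1, 74.2]
ee_rot: [3.091, 0.559, 0.009]
force: [-1.3, 1.4, 8.5]
finger_gap: 52.4
```

Emit:
step_arm --targets '[{"x": -0.1,"y": 0,"z": 0.26,"ax": 0,"ay": 0,"az": 0,"grip": 0},{"x": -0.1,"y": 0,"z": 0.26,"ax": 0,"ay": 0,"az": 0,"grip": 0},{"x": -0.1,"y": 0,"z": 0.26,"ax": 0,"ay": 0,"az": 0,"grip": 0},{"x": -0.1,"y": 0,"z": 0.26,"ax": 0,"ay": 0,"az": 0,"grip": 0}]'

```text
time: 22.78
tcp_pos: [579.3, 61.1, 74.2]
ee_rot: [3.091, 0.559, 0.015]
force: [-1.6, 0.3, 10.1]
finger_gap: 52.2
```

```bash
python3 - <<'E'
from h import *
from workcell import env
st()
for i in range(4): env.capture("side"); o=st()
E
```

```text
t22.78 tcp [579.3  61.1  74.2] F [-1.6  0.3 10.1] gap 52.2 q [0.05 0.06 1.53 0.   1.55 1.26]
t22.83 tcp [579.3  61.1  74.2] F [-2.3  1.5 10. ] gap 51.8 q [0.05 0.06 1.53 0.   1.55 1.26]
t22.88 tcp [579.3  61.1  74.2] F [-1.2  2.1 10.1] gap 52.3 q [0.05 0.06 1.53 0.   1.55 1.26]
t22.93 tcp [579.3  61.1  74.2] F [-0.7  1.7 10.8] gap 51.9 q [0.05 0.06 1.53 0.   1.55 1.26]
t22.98 tcp [579.3  61.1  74.3] F [-2.   0.7 10.6] gap 52.1 q [0.05 0.06 1.53 0.   1.55 1.26]
```

A steady push of about 10 N. Handing in.

```bash
python3 - <<'E'
from workcell import env
print(env.job_done())
E
```

```text
the job is handed in; nothing more can be done
None
```

The job is done and handed in at 23 s, with the gripper still holding the cap pressed down.

- **Scrubbing:** I took the brush from its stand and scrubbed the bore: down to the bottom (5.5 N contact), up 52 mm, and down to the bottom again (4.7 N). I then stood it back in its stand. The last side picture shows it upright there.
- **Cap:** I set the wide grey cap on the pipe. The highest push I read was about 8 N, falling to about 1 N as the lip passed the balls. The cap stopped hard with the TCP at z 74.2, against 74.4 predicted for fully home.
- **Final push:** The last readings were 10.0–10.8 N downward and about 2 N sideways, with the fingers on the cap at 52 mm.
- **Other things:** The other objects I could see in the last pictures looked unmoved.

**Disagreements and limits:** The two cameras differed by about 2.5 mm on absolute positions, so I used averages and the distances between objects. The held cap was hidden from both cameras right after pick-up, but I saw it again above the port and it was centred in the grip. My first move call was refused because it left out some fields, and nothing moved.

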